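Close a filter cassette holder evenly

TASK

Push the filter cassette gently along its holder until it is fully home against the end stops. Then screw the clamp plate down onto it with the two knobs, turning them alternately by no more than about a quarter turn at a time so that the plate stays level, until both have stiffened alike, to about 0.2 N m above their free-running drag. Leave everything else on the bench alone.

Things in the scene. Friction and masses are not known exactly. Their poses are not given: they have to be found in the camera images.
- holder: filter cassette holder: a steel manifold block 160 x 230 mm, deck 40 mm above the bench, two upward pressure gauges at its back. Fixed. Origin on the bench under its middle; +x is the way the cassette slides in (front to end stops), +y to the left knob, z up
- home (a point): where the cassette's centre is when it is home: mid-deck, 49 mm above the bench, axes as the holder's. Two end stops on the deck stop the cassette there; guide ribs 8 mm high run along both its sides with 3 mm play each
- cassette: white flat filter cassette 110 (x) x 120 (y) x 18 (z) mm, about 0.3 kg, loose on the deck under the clamp plate, standing 28 to 45 mm out of home towards the front (-x). Origin at its centre. Its front face is 55 mm before the origin and clears the plate by 20 mm even when home
- plate: aluminium clamp plate 70 (x) x 214 (y) x 14 mm, hung level on the two screws, underside 5.6 mm above the cassette; origin in the middle of its underside, z up. A pressure pad 60 x 110 mm under it stands out by 2.5 to 4.2 mm, set anew each time, so contact must be felt. Each end goes down with its own knob; it tips when one gets ahead
- grip_left (a point): black fluted hand knob at the plate's left end (+y): 38 mm across, 24 mm high, upright; the point is on its axis at half height, 26 mm above the plate's top. Clockwise from above screws it and that plate end down, 10 mm a turn. Lock threads: steady drag of 0.35 N m while turning, stays where left; when stopped, part of the drag shows in a standing reading, so compare like with like
- grip_right (a point): the same hand knob at the plate's right end (-y), 170 mm from the left one. Once the pad is on the cassette each knob stiffens by about 0.3 N m per radian if both are turned alike, by less if one is turned alone, since the plate shares the load
- spare: spare cassette of the same size lying on the bench on the left; origin at its centre; leave alone
- wrench: open-end wrench 160 mm long lying to the right of the holder; origin under its middle; leave alone
- beaker: glass beaker 68 mm across, 90 mm high, left of the holder; origin under its middle; leave alone
- jar: small amber jar 52 mm across, 70 mm high, right of the holder; origin under its middle; leave alone
- reagent: amber bottle 72 mm across, 150 mm high, on the right of the bench; origin under its middle; leave alone
- collar: steel ring 52 mm across, 12 mm high, lying left of the holder; origin under its middle; leave alone
- parts_tray: grey open tray 130 x 90 x 30 mm on the left of the bench; origin under its middle; leave alone
Things that resemble listed ones, but are neither listed nor needed, are in the scene too. Leave any purple or red look-alike of the cassette alone.

How it is judged:
By the outcome, as a careful person would: the job done as asked, in the order asked, and still so for the second after the job is handed in, with the robot touching nothing.
It also fails if it takes over 72 s, if anything falls off the work surface, if the arm or the gripper's body presses on something with over 40 N, if the wrist force passes 120 N, or if a joint passes its speed limit or range.

ROBOT

A 7-joint arm with a two-finger parallel gripper is mounted at the origin on the work surface. World frame = base frame: x ahead of the robot, y to its left, z up, the work surface at z = 0. Lengths are in m, angles in rad, forces in N, time in s.
With the tool pointing down it reaches from about 0.4 to 0.9 m from the base axis. Payload 5.5 kg.
Tool frame: the origin (TCP) lies at the very end of the fingers, on their centre line; the grasp point (between the pads) lies 19 mm behind it (r.pinch_z is the distance from the TCP to the grasp point, in m); z points along the fingers, y is the line along which they close (so a half turn about z gives the same grasp; the last joint's range is limited). The gripper opens to 85 mm and grips with 20 to 120 N. Pads are 22 mm wide; open, the fingers measure 114 mm over their backs; the gripper's body (76 mm by 85 mm) begins 54 mm behind the grasp point. The pads swing forward as they close: fully open they stand 13 mm farther back than shut.
Start: joints at [1.566, 0.501, -0.427, 1.55, 0.221, 1.138, -0.21], TCP at [0.172, -0.627, 0.199] pointing down, gripper open.
Joint ranges: [-2.88, 2.88], [-0.31, 2.03], [-1.54, 1.56], [0.2, 2.42], [-1.41, 4.55], [0.19, 2.02], [-2.57, 2.57]. Speed limits (rad/s): [2.57, 2.57, 3.14, 3.14, 3.14, 3.14, 3.14].

INTERFACE

Orientations are given as a unit quaternion [w, x, y, z].
In Python, from cell import r gives the robot as it stands.
- The arm moves only by the tool apply_moves, never from a script. Its arguments are lists of equal length, an entry for each row: "jaw": the finger opening in cm, from 0 to 8.54; "offset": the shift along the tool's x, y, z in cm, a list of three; "spin": the turn about the tool's z in degrees. In form: {"jaw": [jaw, ...], "offset": [[x, y, z], ...], "spin": [spin, ...]}. A call has 1 to 5 rows; each row is the pose to reach, as a shift and turn from the pose commanded when the call began, along the tool's axes at that moment; what a row does not reach only later rows make up. A row lasts 1/12 s, in which the tool goes at most 41.7 mm and 7.16 degrees, less where a joint would pass 70% of its speed; a pose out of reach is approached as far as the arm can. A call with a gripper value outside its range is refused whole. The fingers move at their own pace and stop on an object; "newtons" is the grip in N (left out, the last holds). Time passes only in rows, so rows that repeat a pose let the fingers close. It gives the time, the measured TCP pose, the force, the opening and the grip force at its end, in the units of the state.
- r.get_obs(): the state, without advancing time (a new reading comes with each control period).
- r.get_image(name): name is "scene" or "top" or "wrist"; returns the picture (480x640x3 uint8, red, green, blue); there is no depth.
- r.camera_info(name): a dict with "intrinsics" (3x3 intrinsics, pixels), "camera_from_world" (4x4, takes a point from world to camera coordinates). Camera axes: x right, y up, looking along -z (the intrinsics and any distortion apply to the point x, -y, -z); pixel columns grow to the right and rows downward; lengths in m; the calibration is good to about 2 mm. A picture is of the moment at which its call begins: read the wrist's pose just before it. camera_info takes no time and is no camera call; for the wrist camera it gives the pose at the moment of the call.
- r.sign_off(): hands the job in; it is judged then, once.
Trained networks look in the newest picture that a camera, given by its name, has taken for a name from the list of things; names that differ only in an ending like _2 or _b are one class to them, and where a whole thing is asked for, a point or a joint stands for the part that bears it (a point fixed in the world has none). Each returns a list of dicts, best first, with "conf" (0 to 1); they miss things now and then, are a little off and sometimes report something else, mostly with a low value. They report only what shows in the picture. A call takes as long as a camera call. They do not tell look-alikes from the thing itself.
- r.spot_in(label, camera): "point" ([row, column] in pixels, amid what is visible of it).
- r.regions_of(label, camera): "mask" (480x640 bool, what is visible of it) and "point" ([row, column] in pixels, amid what is visible of it).
- r.mark_of(label, camera): "point" ([row, column] in pixels: a listed point, or the origin of a listed thing).
The state is a dict: "time": time; "joint_positions": joint angles; "qd": joint speeds; "effort": joint torques, N m; "tool_pos": TCP position; "orientation": TCP orientation; "wrist_force": force on the tool from outside, world axes, zero at the start; "torque": the same for the moment, N m; "finger_gap": finger opening in m; "grasp_force": force on a finger pad.
Only numpy, scipy, OpenCV 4.12 (cv2) and the standard library are available. Lean on these libraries where they do the work, as an engineer would, in place of code of your own. Each camera call takes 0.05 s, during which the arm holds its last target. There are 200 camera calls.

## Working session

There is one attempt and no reset: what is moved stays moved. The work goes in short steps, Python scripts to look and compute and a tool call to move; the robot and the scene stay as the last step left them, time stands still between calls to the robot, and variables do not carry over. Pictures are saved under pics/ and viewed, at most 10 in all, crops included, and the job is handed in when it is done.

Besides the shell and the picture viewer there is one more tool, called after ">>>" in YAML: its name, and indented under it one key for each argument. apply_moves: Moves the arm, as the interface text tells. Its arguments: {"type":"object","properties":{"jaw":{"type":"array"},"offset":{"type":"array"},"spin":{"type":"array"},"newtons":{"type":"number"}},"required":["jaw","offset","spin"]}

```bash
mkdir -p pics; ls; cat > h.py <<'E'
import numpy as np, cv2
from cell import r
from scipy.spatial.transform import Rotation as R
def ray(cam,p):
    i=r.camera_info(cam);K=np.array(i["intrinsics"]);T=np.array(i["camera_from_world"])
    d=np.linalg.inv(K)@[p[1],p[0],1];d=T[:3,:3].T@(d*[1,-1,-1]);return -T[:3,:3].T@T[:3,3],d
def atz(cam,p,z):
    o,d=ray(cam,p);return o+d*(z-o[2])/d[2]
def proj(cam,X):
    i=r.camera_info(cam);K=np.array(i["intrinsics"]);T=np.array(i["camera_from_world"])
    c=(T[:3,:3]@np.array(X)+T[:3,3])*[1,-1,-1];u=K@c;return u[:2]/u[2]
def tri(c1,p1,c2,p2):
    A=0;b=0
    for c,p in((c1,p1),(c2,p2)):
        o,d=ray(c,p);d=d/np.linalg.norm(d);M=np.eye(3)-np.outer(d,d);A=A+M;b=b+M@o
    return np.linalg.solve(A,b)
def save(cam,n,crop=None,s=1):
    im=r.get_image(cam)[:,:,::-1]
    if crop: im=im[crop[0]:crop[1],crop[2]:crop[3]]
    cv2.imwrite(f"pics/{n}.png",cv2.resize(im,None,fx=s,fy=s,interpolation=cv2.INTER_CUBIC))
E
python3 - <<'E'
from h import *
o=r.get_obs();print({k:np.round(v,3) for k,v in o.items()});print(r.camera_info("top"))
a=r.get_image("scene");b=r.get_image("top")
cv2.imwrite("pics/s0.png",a[:,:,::-1]);cv2.imwrite("pics/t0.png",b[:,:,::-1])
for c in("top","scene"):
  for l in("cassette","plate","holder","grip_left","grip_right","home"):
    print(c,l,[(np.round(d["point"]),round(d["conf"],2)) for d in r.mark_of(l,c)])
E
```

```text
pics
{'time': np.float64(0.0), 'joint_positions': array([ 1.566,  0.502, -0.427,  1.551,  0.221,  1.138, -0.21 ]), 'qd': array([-0.001,  0.001, -0.002,  0.   ,  0.   , -0.001, -0.   ]), 'effort': array([-1.0000e-03, -5.6952e+01, -5.8160e+00, -2.8095e+01,  1.1000e-02,
        1.2000e-02, -0.0000e+00]), 'tool_pos': array([ 0.172, -0.626,  0.198]), 'orientation': array([-0.001,  0.991,  0.134, -0.   ]), 'wrist_force': array([ 0.03 , -0.853,  0.162]), 'torque': array([ 0.024, -0.032, -0.001]), 'grasp_force': np.float64(0.0), 'finger_gap': np.float64(0.085)}
{'intrinsics': array([[490.58947509,   0.        , 315.53699417],
       [  0.        , 490.58947509, 234.93459639],
       [  0.        ,   0.        ,   1.        ]]), 'camera_from_world': array([[ 0.00937096, -0.99992118,  0.0083557 ,  0.01051536],
       [ 0.99745625,  0.00993769,  0.07058516, -0.57975261],
       [-0.07066263,  0.007673  ,  0.99747076, -1.48223346],
       [ 0.        ,  0.        ,  0.        ,  1.        ]])}
top cassette [(array([308., 392.]), 0.7), (array([304., 320.]), 0.61), (array([239., 340.]), 0.59)]
top plate [(array([225., 335.]), 0.65)]
top holder [(array([228., 338.]), 0.95)]
top grip_left [(array([234., 308.]), 0.51), (array([226., 336.]), 0.18)]
top grip_right [(array([220., 367.]), 0.5)]
top home [(array([226., 336.]), 0.6)]
scene cassette [(array([209., 335.]), 0.83), (array([245., 279.]), 0.77)]
scene plate [(array([246., 273.]), 0.68), (array([249., 276.]), 0.16)]
scene holder [(array([232., 219.]), 0.74), (array([262., 273.]), 0.7), (array([368., 468.]), 0.62)]
scene grip_left [(array([244., 309.]), 0.59)]
scene grip_right [(array([236., 242.]), 0.65)]
scene home [(array([250., 274.]), 0.74)]
```

View pics/t0.png

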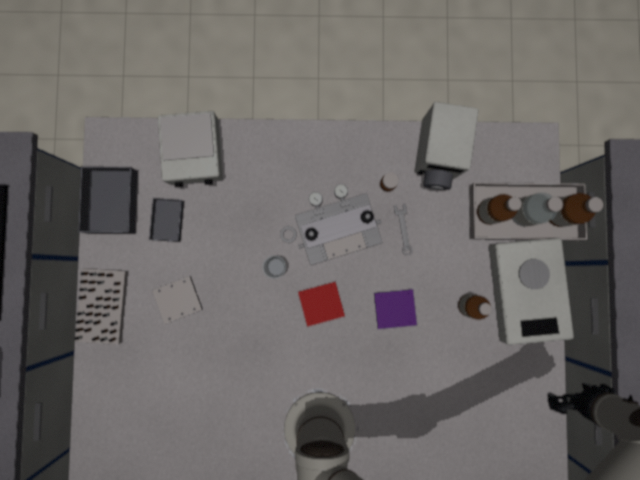

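View pics/s0.png

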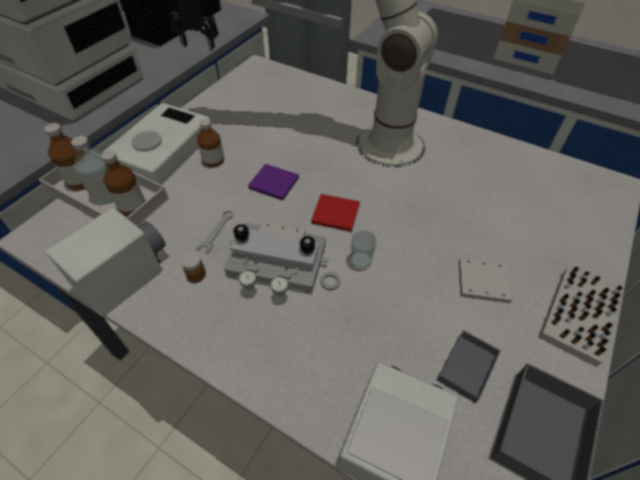

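```bash
python3 - <<'E'
from h import *
im=cv2.imread("pics/t0.png")[170:330,260:440]
cv2.imwrite("pics/t0c.png",cv2.resize(im,None,fx=3.7,fy=3.7,interpolation=cv2.INTER_CUBIC)[:600])
# heights: plate underside 0.0636, top .0776, knob mid .1036
L=atz("top",(234,308),.1036);Rr=atz("top",(220,367),.1036);print(L,Rr,np.linalg.norm(L-Rr))
print(tri("top",(234,308),"scene",(244,309)),tri("top",(220,367),"scene",(236,242)))
d=(L-Rr)[:2];print("yaw",np.degrees(np.arctan2(-d[0],d[1])))
print("cas",atz("top",(239,340),.049),"home",atz("top",(226,336),.049),"holder",atz("top",(228,338),0))
E
```

```text
[0.57622614 0.038589   0.1036    ] [ 0.61866542 -0.1321708   0.1036    ] 0.1759545499753576
[0.57613245 0.03846614 0.10573726] [ 0.62162873 -0.13541647  0.07421227]
yaw 13.957055465091658
cas [ 0.56608998 -0.05726515  0.049     ] home [ 0.60516979 -0.04499268  0.049     ] holder [ 0.60338107 -0.05367389  0.        ]
```

The top view shows the holder at (row 228, col 338). Its knobs are at about (234,311) and (216,367), the white cassette sticks out at about (246,347), and the gauges are behind at (199,316) and (190,341).

Cassette candidates:
- The white one in the holder at (246,347) fits, because it lies under the plate.
- Red at (304,320) and purple at (308,392) are look-alikes.
- White at (298,178) is the spare.

I'll confirm with the crop.

View pics/t0c.png

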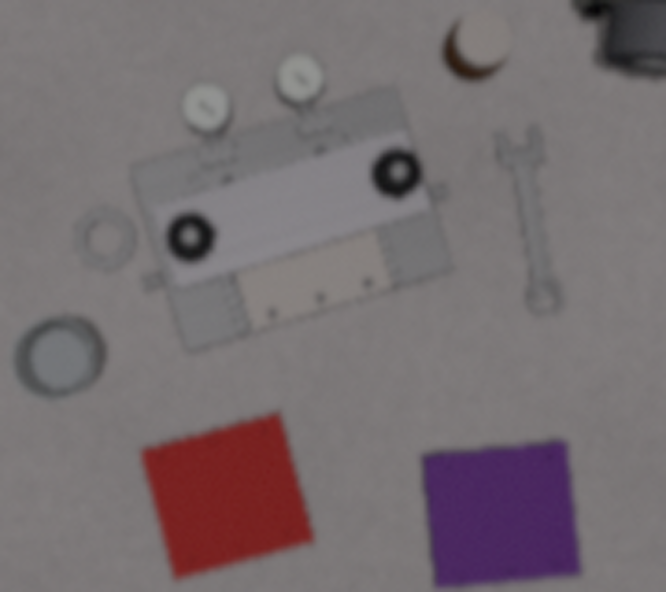

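The crop confirms it: the white cassette under the plate is the one with its front edge at crop (320,300). The knobs are at crop (190,237) and (397,173). Next I'll work out the holder pose.

```bash
cat >> h.py <<'E'
def pose():
    o=r.get_obs();return np.array(o["tool_pos"]),R.from_quat(np.array(o["orientation"])[[1,2,3,0]])
def togo(X,yaw=None):
    "cm shift along tool axes to TCP world X, and spin deg (tool x at yaw, mod 180)"
    p,q=pose();s=q.apply(np.array(X)-p,inverse=True)*100
    x=q.apply([1,0,0]);a=np.degrees(np.arctan2(x[1],x[0]))
    return np.round(s,2),(None if yaw is None else round(((a-yaw+90)%180)-90,2)),round(a,2)
E
python3 - <<'E'
from h import *
f=lambda x,y:(170+y/3.7,260+x/3.7)
L=atz("top",f(190,237),.1156);Q=atz("top",f(397,173),.1156)
print("L",L,"R",Q,np.linalg.norm(L-Q),(L+Q)/2);d=L-Q;print("yaw",np.degrees(np.arctan2(-d[0],d[1])))
C=[atz("top",f(*c),.04) for c in((133,163),(395,87),(453,268),(187,352))]
print(np.mean(C,0))
for a,b in((1,0),(2,3)):
    d=C[b]-C[a];print("y edge",np.degrees(np.arctan2(-d[0],d[1])),np.linalg.norm(d))
for a,b in((3,0),(2,1)):
    d=C[b]-C[a];print("x edge",np.degrees(np.arctan2(d[1],d[0])),np.linalg.norm(d))
F=[atz("top",f(*c),.058) for c in((250,330),(393,288))]
print("cas front",F)
for g in((207,105),(300,77)):print("gauge",tri("top",f(*g),"scene",(282,248) if g[0]>250 else (288,279)))
print(togo([.5,-.1,.3],16)); i=r.camera_info("wrist");print(i["intrinsics"][0],proj("wrist",pose()[0]), np.linalg.inv(i["camera_from_world"])[:3,3], pose()[0])
E
```

```text
L [0.57529537 0.02888199 0.1156    ] R [ 0.62682318 -0.13165429  0.1156    ] 0.16860312588390175 [ 0.60105927 -0.05138615  0.1156    ]
yaw 17.795230115939972
[ 0.59794462 -0.05448278  0.04      ]
y edge 16.86529914805885 0.2243467297097408
y edge 18.040645679751293 0.227834142979223
x edge 16.547985766374698 0.16078200525149877
x edge 17.80079424911718 0.15612696383770816
cas front [array([ 0.50495007, -0.02007814,  0.058     ]), array([ 0.53988099, -0.13514185,  0.058     ])]
gauge [0.68795191 0.01827369 0.04187691]
gauge [ 0.71198087 -0.05777888  0.03952116]
(array([ 45.56, -42.12, -10.06]), np.float64(-0.65), np.float64(15.35))
[405.75001889   0.         316.82150802] [316.61704446 280.27301121] [ 0.24474025 -0.60697279  0.37478098] [ 0.17208655 -0.6268226   0.19938346]
```

```bash
python3 - <<'E'
from h import *
print(togo([.504,-.083,.26],17.4))
E
```

```text
(array([ 46.4 , -43.66,  -6.06]), np.float64(-2.05), np.float64(15.35))
```

>>> apply_moves:
  jaw: [5,4,3,2,0]
  offset:
    - [2.5,-2.5,-2]
    - [5,-5,-4]
    - [7.5,-7.5,-6]
    - [10,-10,-6]
    - [12.5,-12.5,-6]
  spin: [0,0,0,0,0]

```text
time: 1.12
tool_pos: [0.2608, -0.4726, 0.2611]
orientation: [0.002, 0.991, 0.133, 0.0]
wrist_force: [-0.6, 0.4, -0.4]
finger_gap: 0.0255
grasp_force: 0.0
```

>>> apply_moves:
  jaw: [0,0,0,0,0]
  offset:
    - [2.5,-2.5,0]
    - [5,-5,0]
    - [7.5,-7.5,0]
    - [10,-10,0]
    - [12.5,-12.5,0]
  spin: [0,0,0,0,0]

```text
time: 1.53
tool_pos: [0.3476, -0.318, 0.2596]
orientation: [0.001, 0.991, 0.133, 0.0]
wrist_force: [0.4, -0.3, 0.3]
finger_gap: 0.0
grasp_force: 0.0
```

>>> apply_moves:
  jaw: [0,0,0,0,0]
  offset:
    - [2.5,-2.5,0]
    - [5,-5,0]
    - [7.5,-7.5,0]
    - [10,-10,0]
    - [12.5,-12.5,0]
  spin: [0,0,0,0,0]

```text
time: 1.95
tool_pos: [0.435, -0.1644, 0.2598]
orientation: [0.001, 0.991, 0.133, 0.0]
wrist_force: [1.0, 0.1, -1.0]
finger_gap: 0.0001
grasp_force: 0.0
```

>>> apply_moves:
  jaw: [0,0,0,0,0]
  offset:
    - [2.5,-2,0]
    - [5,-4,0]
    - [9,-6.2,0]
    - [9,-6.2,0]
    - [9,-6.2,0]
  spin: [-1,-2,-2,-2,-2]

```text
time: 2.37
tool_pos: [0.5063, -0.079, 0.2595]
orientation: [-0.001, 0.988, 0.154, 0.001]
wrist_force: [1.1, -1.2, -0.4]
finger_gap: 0.0
grasp_force: 0.0
```

```bash
python3 - <<'E'
from h import *
print(togo([.504,-.083,.26],17.4),r.get_obs()["time"])
save("wrist","w1")
for l in("cassette","plate","holder","grip_left","grip_right","home"):
    z=dict(cassette=.049,plate=.0636,holder=0,home=.049).get(l,.1036)
    print(l,[(np.round(d["point"]),round(d["conf"],2),atz("wrist",d["point"],z)) for d in r.mark_of(l,"wrist")])
E
```

```text
(array([-0.34,  0.31, -0.05]), np.float64(0.29), np.float64(17.69)) 2.3667
cassette [(array([338., 398.]), 0.95, array([ 0.37964435, -0.21387876,  0.049     ])), (array([113., 320.]), 0.86, array([ 0.57615467, -0.063817  ,  0.049     ])), (array([280., 216.]), 0.74, array([ 0.387877  , -0.01087743,  0.049     ]))]
plate []
holder [(array([ 82., 319.]), 0.57, array([ 0.60392138, -0.05595719,  0.        ]))]
grip_left [(array([ 73., 208.]), 0.86, array([0.5786635 , 0.02496672, 0.1036    ]))]
grip_right [(array([ 74., 432.]), 0.81, array([ 0.62853089, -0.1374024 ,  0.1036    ]))]
home [(array([ 78., 318.]), 0.97, array([ 0.60366004, -0.05409935,  0.049     ]))]
```

View pics/w1.png

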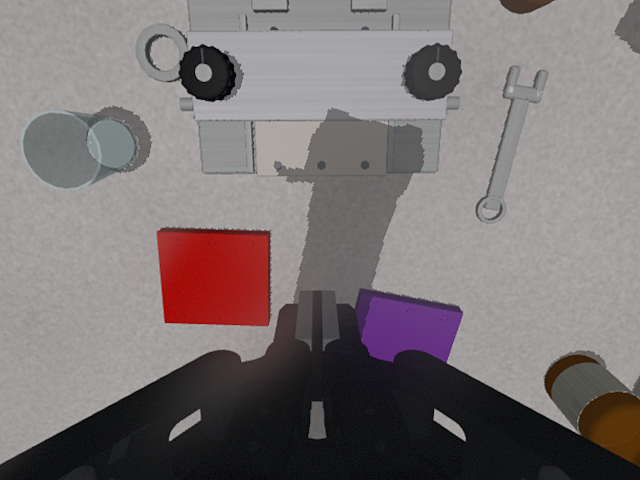

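The wrist view shows the knobs at (73,208) and (73,433). The cassette front edge is at row about 177, cols 256–388, and the red and purple plates lie low below it. I'll go to the pre-push pose next.

```bash
python3 - <<'E'
from h import *
for c in((177,256),(177,388)): print(atz("wrist",c,.058),atz("wrist",c,.04))
print(togo([.4836,-.0925,.047],17.2))
E
```

```text
[ 0.50404532 -0.02497858  0.058     ] [ 0.50059713 -0.02322988  0.04      ]
[ 0.54040661 -0.14220319  0.058     ] [ 0.53869554 -0.1460548   0.04      ]
(array([-2.2 ,  0.19, 21.24]), np.float64(-0.0), np.float64(17.2))
```

>>> apply_moves:
  jaw: [0,0,0,0,0]
  offset:
    - [-1.5,0.2,3.5]
    - [-2.2,0.2,7]
    - [-2.2,0.2,10.5]
    - [-2.2,0.2,14]
    - [-2.2,0.2,17]
  spin: [0,0,0,0,0]

```text
time: 3.13
tool_pos: [0.4832, -0.0921, 0.0876]
orientation: [0.0, 0.989, 0.15, -0.0]
wrist_force: [0.2, -0.1, 0.8]
finger_gap: 0.0001
grasp_force: 0.0
```

>>> apply_moves:
  jaw: [0,0,0,0,0]
  offset:
    - [0,0,2]
    - [0,0,3.5]
    - [0,0,4.2]
    - [0,0,4.2]
    - [0,0,4.2]
  spin: [0,0,0,0,0]

```text
time: 3.55
tool_pos: [0.4846, -0.0912, 0.0478]
orientation: [0.0, 0.989, 0.15, 0.0]
wrist_force: [0.4, 0.1, 0.6]
finger_gap: -0.0
grasp_force: 0.0
```

```bash
cat > st.py <<'E'
from h import *
H=np.array([.603,-.0555]);c,s=np.cos(np.radians(17.2)),np.sin(np.radians(17.2))
o=r.get_obs();p=np.array(o["tool_pos"]);d=p[:2]-H;f=o["wrist_force"];
print("t",round(o["time"],2),"hold xy mm",np.round(1e3*np.array([d@[c,s],d@[-s,c],p[2]]),1),"F",np.round(f,1),"Fx",round(f[0]*c+f[1]*s,2),"T",np.round(o["torque"],3),"yaw",togo(p,0)[2],"gap",round(o["finger_gap"]*1e3,1),"grip",round(float(o["grasp_force"]),1),"q7",round(o["joint_positions"][6],3))
E
python3 st.py
```

```text
t 3.55 hold xy mm [-123.6    0.9   47.8] F [0.4 0.1 0.6] Fx 0.37 T [-0.016 -0.043  0.024] yaw 17.3 gap -0.0 grip 0.0 q7 -1.56
```

>>> apply_moves:
  jaw: [0,0,0,0,0]
  offset:
    - [0.5,0,0]
    - [1,0,0]
    - [1.5,0,0]
    - [1.8,0,0]
    - [2.0,0,0]
  spin: [0,0,0,0,0]

```text
time: 3.97
tool_pos: [0.5047, -0.0846, 0.0479]
orientation: [0.0, 0.989, 0.151, 0.001]
wrist_force: [1.2, 0.9, -0.0]
finger_gap: -0.0002
grasp_force: 0.0
```

>>> apply_moves:
  jaw: [0,0,0,0,0]
  offset:
    - [0.2,0,0]
    - [0.4,0,0]
    - [0.6,0,0]
    - [0.8,0,0]
    - [1,0,0]
  spin: [0,0,0,0,0]

```text
time: 4.38
tool_pos: [0.5131, -0.0819, 0.0473]
orientation: [0.0, 0.989, 0.151, -0.0]
wrist_force: [-0.3, -0.4, -0.3]
finger_gap: -0.0
grasp_force: 0.0
```

>>> apply_moves:
  jaw: [0,0,0,0,0]
  offset:
    - [0.2,0,0]
    - [0.4,0,0]
    - [0.6,0,0]
    - [0.8,0,0]
    - [1,0,0]
  spin: [0,0,0,0,0]

```text
time: 4.8
tool_pos: [0.5227, -0.0789, 0.0473]
orientation: [-0.0, 0.989, 0.151, -0.0]
wrist_force: [0.6, -0.1, 0.4]
finger_gap: -0.0
grasp_force: 0.0
```

```bash
python3 st.py
```

```text
t 4.8 hold xy mm [-83.6   1.4  47.3] F [ 0.6 -0.1  0.4] Fx 0.56 T [ 0.045  0.017 -0.015] yaw 17.34 gap -0.0 grip 0.0 q7 -1.592
```

>>> apply_moves:
  jaw: [0,0,0,0,0]
  offset:
    - [0.2,0,0]
    - [0.4,0,0]
    - [0.6,0,0]
    - [0.8,0,0]
    - [0.9,0,0]
  spin: [0,0,0,0,0]

```text
time: 5.22
tool_pos: [0.5315, -0.0761, 0.0473]
orientation: [-0.0, 0.989, 0.151, 0.0]
wrist_force: [-0.1, -0.4, 1.0]
finger_gap: -0.0001
grasp_force: 0.0
```

```bash
python3 - <<'E'
from h import *
exec(open("st.py").read())
save("wrist","w2")
E
```

```text
t 5.22 hold xy mm [-74.4   1.5  47.3] F [-0.1 -0.4  1. ] Fx -0.22 T [ 0.019  0.025 -0.027] yaw 17.35 gap -0.1 grip 0.0 q7 -1.598
```

View pics/w2.png

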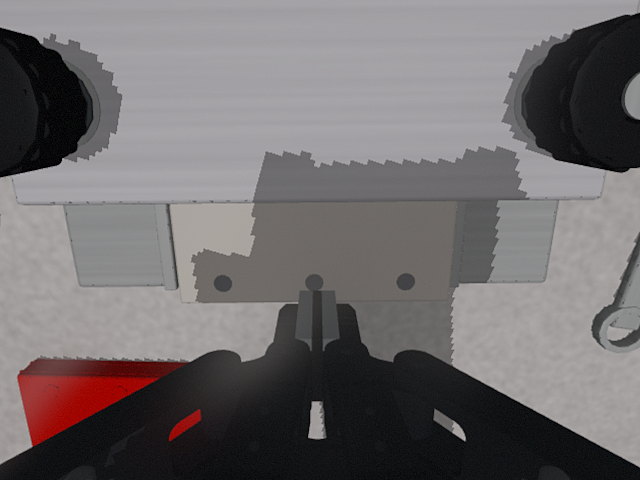

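The fingertip at (290,317) appears in front of the cassette's front edge at row 302. I'll check the geometry before pushing further.

```bash
python3 - <<'E'
from h import *
exec(open("st.py").read())
def hold(X): d=X[:2]-H;return np.round(1e3*np.array([d@[c,s],d@[-s,c],X[2]]),1)
for n,p,z in(("casL",(302,182),.058),("casR",(302,452),.058),("deckL",(287,80),.04),("deckR",(282,545),.04),("plateL",(204,14),.0776),("plateR",(198,606),.0776),("tip47",(290,317),.047),("tip66",(290,317),.066),("knobs L",(100,37),.1156)): print(n,hold(atz("wrist",p,z)))
T=np.array(r.camera_info("wrist")["camera_from_world"]);C=np.linalg.inv(T);print("cam",hold(C[:3,3]),"look",-C[:3,2])
for dx in(-11,0,11):
  X=np.array([*(H+(p0:=np.array(r.get_obs()["tool_pos"]))[:2]-H+np.array([c,s])*dx/1e3),p0[2]]);print(dx,proj("wrist",X))
E
```

```text
t 5.27 hold xy mm [-74.3   1.5  47.4] F [-0.2 -0.2 -0.2] Fx -0.25 T [-0.037  0.003  0.053] yaw 17.35 gap -0.4 grip 0.0 q7 -1.598
casL [-80.4  61.6  58. ]
casR [-79.9 -59.   58. ]
deckL [-81.4 117.4  40. ]
deckR [ -77.9 -110.    40. ]
plateL [-31.5 112.2  77.6]
plateR [ -28.5 -103.7   77.6]
tip47 [-79.3   1.3  47. ]
tip66 [-70.6   1.3  66. ]
knobs L [  3.7  71.8 115.6]
cam [  1.1   1.6 222.8] look [-0.27880159 -0.08699696 -0.95640013]
-11 [316.54259388 301.75229075]
0 [316.61892038 280.37733711]
11 [316.69787506 258.26636793]
```

>>> apply_moves:
  jaw: [0,0,0,0,0]
  offset:
    - [0.2,0,0]
    - [0.4,0,0]
    - [0.6,0,0]
    - [0.6,0,0]
    - [0.6,0,0]
  spin: [0,0,0,0,0]

```text
time: 5.68
tool_pos: [0.537, -0.0743, 0.0473]
orientation: [0.0, 0.989, 0.151, 0.0]
wrist_force: [0.9, -0.2, -0.2]
finger_gap: -0.0003
grasp_force: 0.0
```

```bash
python3 - <<'E'
from h import *
exec(open("st.py").read())
save("wrist","w3",(180,380,160,480),2.4)
E
```

```text
t 5.68 hold xy mm [-68.6   1.5  47.3] F [ 0.9 -0.2 -0.2] Fx 0.79 T [ 0.014 -0.047  0.006] yaw 17.35 gap -0.3 grip 0.0 q7 -1.601
```

View pics/w3.png

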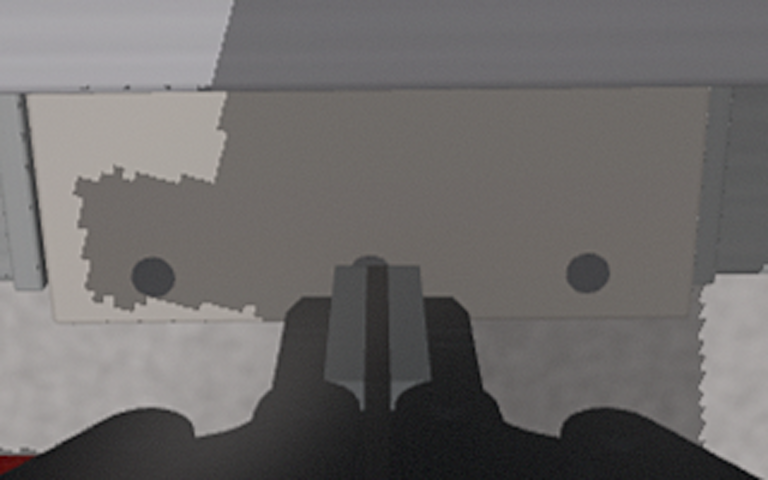

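Crop: the cassette edge moved to row 313 as the tool advanced 6 mm, and no force showed. So the cassette stayed put and the fingertips are passing just above it, meaning they sit about 11 mm higher than the TCP reading. I'll back off, go lower and push again.

>>> apply_moves:
  jaw: [0,0,0,0,0]
  offset:
    - [-2,0,0]
    - [-4,0,0]
    - [-5,0,0]
    - [-5,0,0.8]
    - [-5,0,1.3]
  spin: [0,0,0,0,0]

```text
time: 6.15
tool_pos: [0.4895, -0.0899, 0.034]
orientation: [0.0, 0.989, 0.15, 0.0]
wrist_force: [0.4, -0.3, 0.0]
finger_gap: 0.0
grasp_force: 0.0
```

>>> apply_moves:
  jaw: [0,0,0,0,0]
  offset:
    - [0.3,0,0]
    - [0.6,0,0]
    - [0.9,0,0]
    - [1.2,0,0]
    - [1.5,0,0]
  spin: [0,0,0,0,0]

```text
time: 6.57
tool_pos: [0.5045, -0.0843, 0.0345]
orientation: [-0.0, 0.989, 0.151, 0.0]
wrist_force: [-0.1, 0.4, -0.4]
finger_gap: -0.0001
grasp_force: 0.0
```

>>> apply_moves:
  jaw: [0,0,0,0,0]
  offset:
    - [0.2,0,0]
    - [0.4,0,0]
    - [0.6,0,0]
    - [0.8,0,0]
    - [1,0,0]
  spin: [0,0,0,0,0]

```text
time: 6.98
tool_pos: [0.5132, -0.0819, 0.0343]
orientation: [0.0, 0.989, 0.151, -0.0]
wrist_force: [0.6, -0.6, -1.0]
finger_gap: 0.0003
grasp_force: 0.0
```

```bash
python3 st.py
```

```text
t 6.98 hold xy mm [-93.6   1.4  34.3] F [ 0.6 -0.6 -1. ] Fx 0.37 T [0.003 0.019 0.003] yaw 17.34 gap 0.3 grip 0.0 q7 -1.601
```

>>> apply_moves:
  jaw: [0,0,0,0,0]
  offset:
    - [0.15,0,0]
    - [0.3,0,0]
    - [0.45,0,0]
    - [0.6,0,0]
    - [0.7,0,0]
  spin: [0,0,0,0,0]

```text
time: 7.4
tool_pos: [0.5199, -0.0798, 0.0343]
orientation: [0.0, 0.989, 0.151, 0.0]
wrist_force: [0.1, -0.1, 0.3]
finger_gap: 0.0002
grasp_force: 0.0
```

```bash
python3 - <<'E'
from h import *
exec(open("st.py").read())
im=r.get_image("wrist")[180:380,160:480,::-1]
cv2.imwrite("pics/w4.png",cv2.resize(im,None,fx=2.4,fy=2.4))
E
```

```text
t 7.4 hold xy mm [-86.5   1.4  34.3] F [ 0.1 -0.1  0.3] Fx 0.07 T [ 0.065 -0.054 -0.046] yaw 17.35 gap 0.2 grip 0.0 q7 -1.605
```

View pics/w4.png

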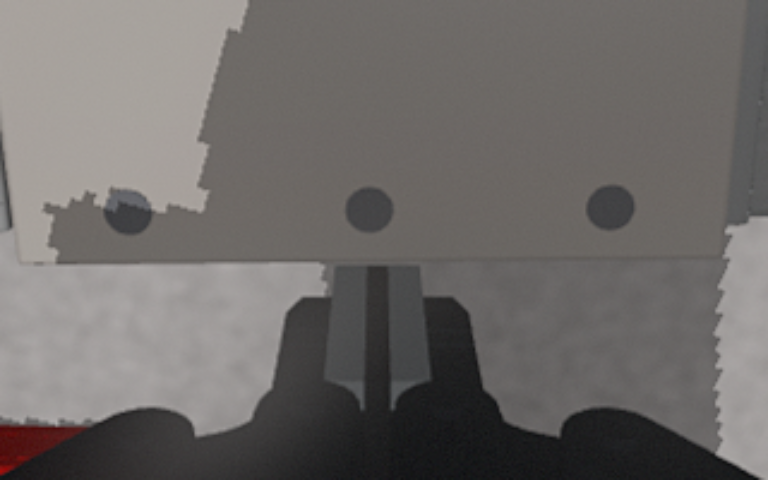

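Crop: the cassette edge at crop row 262 (image row 289) is right at the fingertip, so it's about to touch. I'll continue the slow push.

>>> apply_moves:
  jaw: [0,0,0,0,0]
  offset:
    - [0.15,0,0]
    - [0.3,0,0]
    - [0.45,0,0]
    - [0.6,0,0]
    - [0.7,0,0]
  spin: [0,0,0,0,0]

```text
time: 7.87
tool_pos: [0.5267, -0.0776, 0.0343]
orientation: [-0.0, 0.989, 0.151, 0.0]
wrist_force: [0.2, 0.1, 0.2]
finger_gap: -0.0002
grasp_force: 0.0
```

```bash
cat > edge.py <<'E'
from h import *
exec(open("st.py").read())
im=cv2.GaussianBlur(r.get_image("wrist"),(5,5),0)[...,1].astype(float)
for col in(225,255,390,420):
    g=np.abs(im[222:360,col]-im[218:356,col]);k=np.argsort(-g)
    pk=[i for i in k if g[i]>8 and all(g[i]>=g[max(0,i-4):i+5])][:4]
    print(col,[(int(i)+220,round(float(g[i]))) for i in pk])
E
python3 edge.py
```

```text
t 7.87 hold xy mm [-79.5   1.4  34.3] F [0.2 0.1 0.2] Fx 0.2 T [-0.05   0.007  0.003] yaw 17.35 gap -0.2 grip 0.0 q7 -1.61
225 [(349, 100), (305, 57), (265, 56), (281, 10)]
255 [(357, 57), (305, 55)]
390 []
420 [(350, 63), (276, 32), (289, 30), (288, 30)]
```

The edge is now at row 305, so the cassette still hasn't moved and the real fingertip height needs checking. I'll retreat upward, open to a known gap, and measure the tips in the wrist and scene views.

>>> apply_moves:
  jaw: [0,0,0,0,0]
  offset:
    - [-2,0,0]
    - [-4,0,0]
    - [-5,0,-2]
    - [-5,0,-6]
    - [-5,0,-10]
  spin: [0,0,0,0,0]

```text
time: 8.33
tool_pos: [0.4761, -0.0924, 0.1341]
orientation: [-0.001, 0.989, 0.151, -0.002]
wrist_force: [1.3, -0.7, -0.3]
finger_gap: 0.0002
grasp_force: 0.0
```

>>> apply_moves:
  jaw: [4,4,4,4,4]
  offset:
    - [0,0,-4]
    - [0,0,-8]
    - [0,0,-12]
    - [0,0,-12]
    - [0,0,-12]
  spin: [0,0,0,0,0]

```text
time: 8.75
tool_pos: [0.4805, -0.0931, 0.257]
orientation: [0.002, 0.989, 0.151, 0.002]
wrist_force: [-0.1, 0.0, -0.3]
finger_gap: 0.0402
grasp_force: 0.0
```

```bash
python3 - <<'E'
from h import *
exec(open("st.py").read())
p,q=pose()
w=r.get_image("wrist")[:,:,::-1].copy();s_=r.get_image("scene")[:,:,::-1].copy()
u=proj("scene",p);t=proj("top",p);print(u,t,proj("wrist",p))
for d in(0,.019,.035):
  X=p-q.apply([0,0,d]);print(d,"scene",proj("scene",X),"wrist pads",[proj("wrist",X+q.apply([dx,y*.02,0])).round() for dx in(0,.011) for y in(-1,1)])
a=w[180:420,140:500];x,y=u.astype(int);b=s_[y-70:y+50,x-60:x+60]
b=cv2.resize(b,(440,440),interpolation=cv2.INTER_CUBIC);b[int(70/120*440)-1:int(70/120*440)+1,215:226]=(0,255,0)
m=np.zeros((440,800,3),np.uint8);m[:240,:360]=a;m[:,360:]=b
cv2.imwrite("pics/w5.png",m);print("origin scene crop",x-60,y-70)
E
```

```text
t 8.75 hold xy mm [-128.2    0.3  257. ] F [-0.1  0.  -0.3] Fx -0.06 T [-0.001  0.006  0.001] yaw 17.32 gap 40.2 grip 0.0 q7 -1.291
[282.56445935 155.05380201] [358.43764039 267.3550107 ] [318.64147768 278.55940025]
0 scene [282.56445935 155.05380201] wrist pads [array([275., 278.]), array([362., 279.]), array([274., 256.]), array([363., 256.])]
0.019 scene [282.17222851 148.7081539 ] wrist pads [array([270., 297.]), array([367., 297.]), array([269., 272.]), array([368., 272.])]
0.035 scene [281.83306565 143.22105831] wrist pads [array([266., 315.]), array([372., 316.]), array([264., 289.]), array([373., 289.])]
origin scene crop 222 85
```

View pics/w5.png

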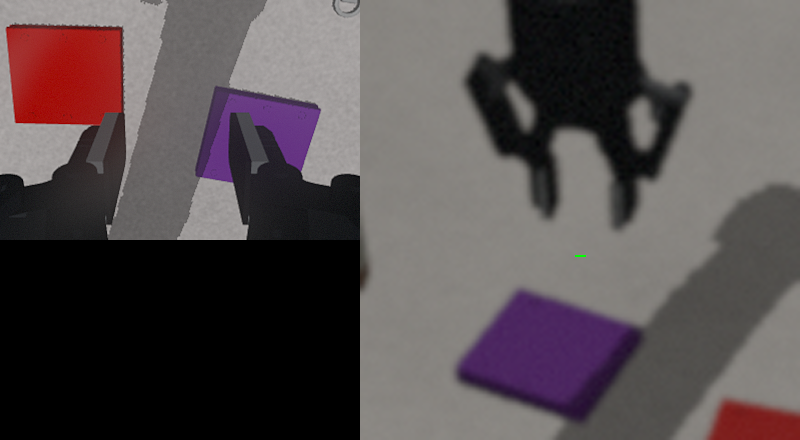

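The scene crop shows the fingertips at (545,215) and (620,228), well above the projected TCP mark at (580,256). So the real tips end about 28 mm short of the reported TCP. That fits both passes over the cassette without touching it. I'll push with the reported z at about 18 mm.

>>> apply_moves:
  jaw: [0,0,0,0,0]
  offset:
    - [0,0,4]
    - [0,0,8]
    - [0,0,12]
    - [0,0,16]
    - [0,0,19]
  spin: [0,0,0,0,0]

```text
time: 9.27
tool_pos: [0.475, -0.0917, 0.0596]
orientation: [-0.002, 0.989, 0.151, -0.003]
wrist_force: [-1.1, -0.3, 0.5]
finger_gap: 0.0
grasp_force: 0.0
```

>>> apply_moves:
  jaw: [0,0,0,0,0]
  offset:
    - [0,0,2]
    - [0,0,3.5]
    - [0,0,4.7]
    - [0.5,0,4.8]
    - [1,0,4.8]
  spin: [0,0,0,0,0]

```text
time: 9.68
tool_pos: [0.4873, -0.089, 0.0152]
orientation: [-0.001, 0.989, 0.151, -0.001]
wrist_force: [0.7, 0.1, 1.0]
finger_gap: 0.0
grasp_force: 0.0
```

>>> apply_moves:
  jaw: [0,0,0,0,0]
  offset:
    - [0.4,0,0]
    - [0.8,0,0]
    - [1.1,0,0]
    - [1.4,0,0]
    - [1.6,0,0]
  spin: [0,0,0,0,0]

```text
time: 10.1
tool_pos: [0.5044, -0.0849, 0.017]
orientation: [0.0, 0.989, 0.151, 0.001]
wrist_force: [0.5, -0.4, 0.4]
finger_gap: -0.0001
grasp_force: 0.0
```

```bash
python3 edge.py
```

```text
t 10.1 hold xy mm [-102.8    1.1   17. ] F [ 0.5 -0.4  0.4] Fx 0.36 T [-0.03   0.023  0.026] yaw 17.34 gap -0.1 grip 0.0 q7 -1.627
225 [(349, 97), (281, 53), (267, 51)]
255 [(357, 56), (279, 52)]
390 []
420 [(350, 67), (233, 32), (249, 31), (248, 31)]
```

>>> apply_moves:
  jaw: [0,0,0,0,0]
  offset:
    - [0.2,0,0]
    - [0.4,0,0]
    - [0.6,0,0]
    - [0.8,0,0]
    - [1.0,0,0]
  spin: [0,0,0,0,0]

```text
time: 10.57
tool_pos: [0.5132, -0.0818, 0.0163]
orientation: [-0.0, 0.989, 0.151, -0.0]
wrist_force: [0.2, -0.3, -0.3]
finger_gap: -0.0
grasp_force: 0.0
```

```bash
python3 edge.py
```

```text
t 10.57 hold xy mm [-93.6   1.4  16.3] F [ 0.2 -0.3 -0.3] Fx 0.05 T [ 0.005  0.039 -0.025] yaw 17.34 gap -0.0 grip 0.0 q7 -1.633
225 [(349, 95), (287, 55), (293, 52)]
255 [(357, 56), (292, 53)]
390 []
420 [(350, 68), (275, 34), (258, 33)]
```

>>> apply_moves:
  jaw: [0,0,0,0,0]
  offset:
    - [0.1,0,0]
    - [0.2,0,0]
    - [0.3,0,0]
    - [0.4,0,0]
    - [0.5,0,0]
  spin: [0,0,0,0,0]

```text
time: 11.03
tool_pos: [0.517, -0.0806, 0.0161]
orientation: [0.0, 0.989, 0.151, -0.001]
wrist_force: [-1.1, -0.8, 0.3]
finger_gap: -0.0004
grasp_force: 1.0
```

```bash
python3 edge.py
```

```text
t 11.03 hold xy mm [-89.6   1.4  16.1] F [-1.1 -0.8  0.3] Fx -1.26 T [-0.091  0.441  0.014] yaw 17.34 gap -0.4 grip 1.0 q7 -1.635
225 [(349, 93), (287, 55), (297, 53)]
255 [(357, 58), (297, 55)]
390 []
420 [(350, 70), (263, 34), (280, 33), (279, 33)]
```

Contact shows now, at Fx −1.3 N. I'll keep pushing slowly.

>>> apply_moves:
  jaw: [0,0,0,0,0]
  offset:
    - [0.2,0,0]
    - [0.4,0,0]
    - [0.6,0,0]
    - [0.8,0,0]
    - [1.0,0,0]
  spin: [0,0,0,0,0]

```text
time: 11.5
tool_pos: [0.5277, -0.0772, 0.0163]
orientation: [-0.0, 0.989, 0.151, 0.0]
wrist_force: [-1.5, -0.9, -0.6]
finger_gap: -0.0003
grasp_force: 0.7
```

```bash
python3 edge.py
```

```text
t 11.5 hold xy mm [-78.3   1.5  16.3] F [-1.5 -0.9 -0.6] Fx -1.66 T [-0.095  0.285  0.002] yaw 17.35 gap -0.3 grip 0.7 q7 -1.64
225 [(349, 97), (307, 68), (289, 56)]
255 [(307, 71), (357, 58), (295, 13)]
390 [(306, 17), (295, 13), (294, 13)]
420 [(350, 70), (263, 35), (280, 34), (306, 20)]
```

>>> apply_moves:
  jaw: [0,0,0,0,0]
  offset:
    - [0.2,0,0]
    - [0.4,0,0]
    - [0.6,0,0]
    - [0.8,0,0]
    - [1.0,0,0]
  spin: [0,0,0,0,0]

```text
time: 11.97
tool_pos: [0.5372, -0.0743, 0.0163]
orientation: [0.0, 0.989, 0.151, 0.0]
wrist_force: [-3.0, -0.6, 1.2]
finger_gap: -0.0001
grasp_force: 1.2
```

```bash
python3 edge.py
```

```text
t 11.97 hold xy mm [-68.5   1.5  16.3] F [-3.  -0.6  1.2] Fx -3.07 T [-0.113  0.505  0.037] yaw 17.35 gap -0.1 grip 1.2 q7 -1.644
225 [(349, 103), (244, 64), (288, 56), (322, 44)]
255 [(357, 61), (328, 34), (322, 31), (295, 15)]
390 [(327, 17), (294, 13), (243, 12), (239, 12)]
420 [(350, 67), (280, 36), (263, 36), (327, 20)]
```

>>> apply_moves:
  jaw: [0,0,0,0,0]
  offset:
    - [0.1,0,0]
    - [0.2,0,0]
    - [0.3,0,0]
    - [0.4,0,0]
    - [0.5,0,0]
  spin: [0,0,0,0,0]

```text
time: 12.43
tool_pos: [0.5418, -0.0729, 0.0163]
orientation: [0.0, 0.989, 0.151, 0.0]
wrist_force: [-2.5, -1.2, 2.1]
finger_gap: -0.0002
grasp_force: 1.4
```

```bash
python3 st.py
```

```text
t 12.43 hold xy mm [-63.6   1.5  16.3] F [-2.5 -1.2  2.1] Fx -2.72 T [-0.156  0.594  0.024] yaw 17.34 gap -0.2 grip 1.4 q7 -1.646
```

>>> apply_moves:
  jaw: [0,0,0]
  offset:
    - [0.1,0,0]
    - [0.2,0,0]
    - [0.2,0,0]
  spin: [0,0,0]

```text
time: 12.68
tool_pos: [0.5427, -0.0727, 0.0162]
orientation: [0.0, 0.989, 0.151, -0.001]
wrist_force: [-5.1, -0.9, 4.3]
finger_gap: 0.0002
grasp_force: 2.6
```

>>> apply_moves:
  jaw: [0,0,0]
  offset:
    - [0.1,0,0]
    - [0.2,0,0]
    - [0.2,0,0]
  spin: [0,0,0]

```text
time: 12.93
tool_pos: [0.5427, -0.0727, 0.0159]
orientation: [0.0, 0.989, 0.15, -0.003]
wrist_force: [-9.2, -2.7, 7.3]
finger_gap: 0.0003
grasp_force: 4.8
```

```bash
python3 st.py
```

```text
t 12.93 hold xy mm [-62.7   1.4  15.9] F [-9.2 -2.7  7.3] Fx -9.54 T [-0.496  1.884  0.025] yaw 17.31 gap 0.3 grip 4.8 q7 -1.647
```

The cassette is home: it travelled about 28 mm and then met a firm stop at 9.5 N. I'll retreat, rise and measure the knobs.

>>> apply_moves:
  jaw: [0,0,0,0,0]
  offset:
    - [-1.5,0,0]
    - [-4,0,0]
    - [-5,0,-3]
    - [-5,0,-7]
    - [-5,0,-11]
  spin: [0,0,0,0,0]

```text
time: 13.35
tool_pos: [0.4969, -0.0862, 0.1268]
orientation: [-0.001, 0.989, 0.151, -0.0]
wrist_force: [0.8, -1.7, -0.1]
finger_gap: -0.0001
grasp_force: 0.0
```

>>> apply_moves:
  jaw: [5.5,5.5,5.5,5.5,5.5]
  offset:
    - [0,0,-4]
    - [2,0,-8]
    - [5,0,-12]
    - [5,0,-13]
    - [5,0,-13]
  spin: [0,0,0,0,0]

```text
time: 13.77
tool_pos: [0.5515, -0.07, 0.2622]
orientation: [0.001, 0.988, 0.152, 0.006]
wrist_force: [0.3, 0.4, 0.0]
finger_gap: 0.055
grasp_force: 0.0
```

```bash
cat > knobs.py <<'E'
from h import *
exec(open("st.py").read())
r.get_image("wrist")
for l,z in(("grip_left",.1036),("grip_right",.1036),("home",.049),("cassette",.049),("plate",.0636)):
    for d in r.mark_of(l,"wrist")[:2]:
        X=atz("wrist",d["point"],z);e=X[:2]-H
        print(l,round(d["conf"],2),np.round(d["point"]),X.round(4),"hold",np.round(1e3*np.array([e@[c,s],e@[-s,c]]),1))
E
python3 knobs.py; python3 -c "
from h import *
save('wrist','w6')"
```

```text
t 13.77 hold xy mm [-53.5   1.4 262.2] F [0.3 0.4 0. ] Fx 0.4 T [ 0.063 -0.023 -0.02 ] yaw 17.45 gap 55.0 grip 0.0 q7 -1.428
grip_left 0.67 [138. 206.] [0.5743 0.0292 0.1036] hold [-2.3 89.4]
grip_right 0.6 [138. 418.] [ 0.6227 -0.131   0.1036] hold [ -3.5 -78. ]
home 0.55 [134. 312.] [ 0.5963 -0.0508  0.049 ] hold [-5.   6.5]
cassette 0.91 [323. 215.] [ 0.3811 -0.0109  0.049 ] hold [-198.8  108.2]
cassette 0.88 [373. 391.] [ 0.3793 -0.2089  0.049 ] hold [-259.1  -80.4]
plate 0.74 [193. 492.] [ 0.5957 -0.2234  0.0636] hold [ -56.6 -158.3]
```

View pics/w6.png

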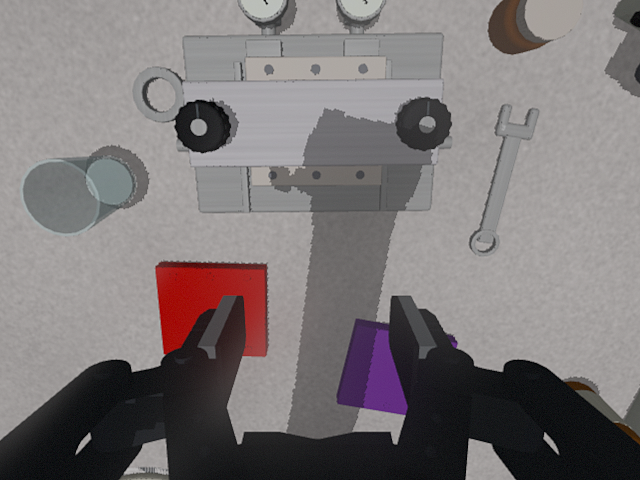

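w6 shows the cassette under the plate with its front at row 187 and back at row 56. The knobs are at about (127,203) and (125,424). The arm was still settling during that detection, so I'll measure again.

```bash
python3 knobs.py | head -4; python3 - <<'E'
from h import *
exec(open("st.py").read())
im=r.get_image("wrist")
for l in("grip_left","grip_right"):
    for d in r.regions_of(l,"wrist")[:2]:
        ys,xs=np.nonzero(d["mask"]);print(l,round(d["conf"],2),ys.min(),ys.max(),xs.min(),xs.max(),ys.mean().round(1),xs.mean().round(1))
for h_ in((127,199),(125,428)):
    X=atz("wrist",h_,.1156);e=X[:2]-H;print(X.round(4),np.round(1e3*np.array([e@[c,s],e@[-s,c]]),1))
E
```

```text
t 14.12 hold xy mm [-60.9   1.6 255. ] F [0.2 0.  0.2] Fx 0.19 T [-0.005  0.064  0.037] yaw 17.33 gap 55.1 grip 0.0 q7 -1.428
grip_left 0.73 [127. 203.] [0.579  0.0321 0.1036] hold [ 2.9 90.8]
grip_left 0.69 [126. 422.] [ 0.6311 -0.1306  0.1036] hold [  4.7 -80.1]
grip_right 0.59 [124. 425.] [ 0.6329 -0.1322  0.1036] hold [  5.9 -82.1]
t 14.42 hold xy mm [-59.9   1.5 256.1] F [0.1 0.3 0.2] Fx 0.24 T [ 0.044  0.006 -0.021] yaw 17.34 gap 54.6 grip 0.0 q7 -1.428
grip_left 0.57 101 154 174 230 127.2 202.0
grip_right 0.91 99 151 395 449 124.6 422.0
[0.5805 0.0321 0.1156] [ 4.4 90.3]
[ 0.6334 -0.1319  0.1156] [  6.5 -82. ]
```

```bash
python3 -c "
from h import *
print(togo([.5795,.0321,.13],17.5))"
```

```text
(array([ 6.34, -8.9 , 12.63]), np.float64(-0.15), np.float64(17.35))
```

>>> apply_moves:
  jaw: [5.5,5.5,5.5,5.5,5.5]
  offset:
    - [2,-2.5,2]
    - [4,-5,4]
    - [6,-7.5,6]
    - [6.3,-8.9,9]
    - [6.3,-8.9,12.6]
  spin: [0,0,0,0,0]

```text
time: 14.98
tool_pos: [0.5808, 0.0384, 0.1313]
orientation: [-0.001, 0.988, 0.154, 0.003]
wrist_force: [0.5, 0.5, -0.3]
finger_gap: 0.0552
grasp_force: 0.0
```

>>> apply_moves:
  jaw: [5.5,5.5,5.5]
  offset:
    - [0,0,0]
    - [0,0,0]
    - [0,0,0]
  spin: [0,0,0]

```text
time: 15.23
tool_pos: [0.5801, 0.0315, 0.1317]
orientation: [0.0, 0.989, 0.15, 0.001]
wrist_force: [0.7, -0.3, 0.0]
finger_gap: 0.0549
grasp_force: 0.0
```

```bash
python3 knobs.py | head -3;python3 - <<'E'
from h import *
save("wrist","w7")
for d in r.regions_of("grip_left","wrist")[:2]:
        ys,xs=np.nonzero(d["mask"]);print(round(d["conf"],2),ys.min(),ys.max(),xs.min(),xs.max())
p,q=pose()
for z in(.1156,.1036,.0916): print(z,proj("wrist",[*p[:2],z]).round())
E
```

```text
t 15.23 hold xy mm [  3.8  89.8 131.7] F [ 0.7 -0.3  0. ] Fx 0.54 T [-0.026 -0.051  0.007] yaw 17.29 gap 54.9 grip 0.0 q7 -1.74
grip_left 0.83 [261. 316.] [0.5801 0.031  0.1036] hold [ 3.7 89.4]
grip_right 0.58 [258. 637.] [ 0.6323 -0.1331  0.1036] hold [  5.  -82.8]
0.85 221 301 278 354
0.1156 [317. 268.]
0.1036 [317. 260.]
0.0916 [317. 252.]
```

View pics/w7.png

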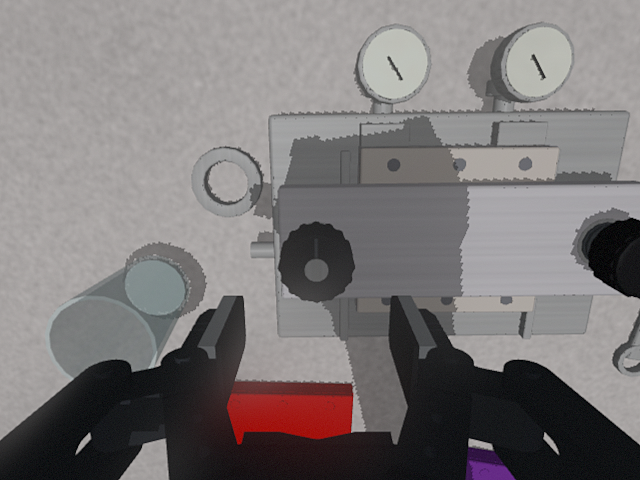

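w7 shows the left knob hub at (267,316), right under the tool axis, which projects to (268,317). I'll descend and grip.

>>> apply_moves:
  jaw: [5.5,5.5,5.5,5.5,5.5]
  offset:
    - [0,0,2]
    - [0,0,4]
    - [0,0,5.5]
    - [0,0,6.5]
    - [0,0,7.1]
  spin: [0,0,0,0,0]

```text
time: 16.05
tool_pos: [0.5782, 0.0319, 0.0579]
orientation: [-0.0, 0.989, 0.151, -0.001]
wrist_force: [-0.5, -0.3, 1.2]
finger_gap: 0.0549
grasp_force: 0.0
```

>>> apply_moves:
  jaw: [5.5,5.5]
  offset:
    - [0,0,0]
    - [0,0,0]
  spin: [0,0]

```text
time: 16.22
tool_pos: [0.5793, 0.0323, 0.0595]
orientation: [-0.0, 0.989, 0.151, 0.0]
wrist_force: [-0.2, -0.3, 0.4]
finger_gap: 0.0551
grasp_force: 0.0
```

```bash
python3 st.py
```

```text
t 16.22 hold xy mm [ 3.3 90.9 59.5] F [-0.2 -0.3  0.4] Fx -0.28 T [-0.008  0.017  0.057] yaw 17.36 gap 55.1 grip 0.0 q7 -1.804
```

>>> apply_moves:
  jaw: [3,3,3,3,3]
  offset:
    - [0,0,0]
    - [0,0,0]
    - [0,0,0]
    - [0,0,0]
    - [0,0,0]
  spin: [0,0,0,0,0]
  newtons: 60

```text
time: 16.63
tool_pos: [0.5801, 0.0318, 0.0606]
orientation: [0.0, 0.989, 0.151, 0.001]
wrist_force: [-1.6, -0.9, 7.1]
finger_gap: 0.0359
grasp_force: 59.7
```

```bash
python3 st.py
```

```text
t 16.63 hold xy mm [ 3.9 90.2 60.6] F [-1.6 -0.9  7.1] Fx -1.83 T [-0.214  0.265  0.018] yaw 17.33 gap 35.9 grip 59.7 q7 -1.804
```

>>> apply_moves:
  jaw: [3,3,3,3,3]
  offset:
    - [0,0,0.02]
    - [0,0,0.04]
    - [0,0,0.06]
    - [0,0,0.08]
    - [0,0,0.1]
  spin: [6,12,18,24,30]

```text
time: 17.05
tool_pos: [0.5801, 0.0312, 0.0598]
orientation: [0.001, 0.994, -0.113, 0.001]
wrist_force: [-1.0, -2.8, 7.5]
finger_gap: 0.036
grasp_force: 59.7
```

```bash
python3 st.py
```

```text
t 17.05 hold xy mm [ 3.8 89.5 59.8] F [-1.  -2.8  7.5] Fx -1.78 T [-0.581  0.351  0.309] yaw -12.93 gap 36.0 grip 59.7 q7 -2.259
```

>>> apply_moves:
  jaw: [3,3,3]
  offset:
    - [0,0,0]
    - [0,0,0]
    - [0,0,0]
  spin: [0,0,0]

```text
time: 17.3
tool_pos: [0.5801, 0.0311, 0.0598]
orientation: [0.001, 0.994, -0.111, 0.001]
wrist_force: [-1.4, -1.8, 6.5]
finger_gap: 0.0362
grasp_force: 59.9
```

```bash
python3 st.py
```

```text
t 17.3 hold xy mm [ 3.8 89.5 59.8] F [-1.4 -1.8  6.5] Fx -1.88 T [-0.53   0.38  -0.119] yaw -12.71 gap 36.2 grip 59.9 q7 -2.255
```

The left knob turned 30° with a running drag of about 0.31 N m. Positive spin drives q7 toward its limit, so I'll unwind while going over to the right knob.

>>> apply_moves:
  jaw: [5.5,5.5,5.5,5.5,5.5]
  offset:
    - [0,0,0]
    - [0,0,0]
    - [0,0,-1.5]
    - [0,0,-4]
    - [0,0,-5.5]
  spin: [0,0,0,-5,-12]

```text
time: 17.72
tool_pos: [0.5795, 0.0328, 0.1148]
orientation: [-0.0, 1.0, -0.003, 0.0]
wrist_force: [1.4, 0.2, 0.5]
finger_gap: 0.0547
grasp_force: 0.0
```

>>> apply_moves:
  jaw: [5.5,5.5,5.5,5.5,5.5]
  offset:
    - [0,0,0]
    - [0,0,0]
    - [0,0,0]
    - [0,0,0]
    - [0,0,0]
  spin: [-7,-14,-21,-28,-35]

```text
time: 18.13
tool_pos: [0.579, 0.0323, 0.1133]
orientation: [-0.0, 0.954, 0.298, 0.0]
wrist_force: [0.5, -0.6, -0.7]
finger_gap: 0.0551
grasp_force: 0.0
```

>>> apply_moves:
  jaw: [5.5,5.5,5.5,5.5,5.5]
  offset:
    - [0,0,0]
    - [0,0,0]
    - [0,0,0]
    - [0,0,0]
    - [0,0,0]
  spin: [-7,-14,-21,-28,-35]

```text
time: 18.55
tool_pos: [0.579, 0.0323, 0.1133]
orientation: [-0.0, 0.821, 0.571, 0.0]
wrist_force: [0.2, -1.0, -0.1]
finger_gap: 0.0551
grasp_force: 0.0
```

>>> apply_moves:
  jaw: [5.5,5.5,5.5,5.5,5.5]
  offset:
    - [0,0,0]
    - [0,0,0]
    - [0,0,0]
    - [0,0,0]
    - [0,0,0]
  spin: [-7,-14,-21,-28,-35]

```text
time: 18.97
tool_pos: [0.5791, 0.0322, 0.1133]
orientation: [-0.0, 0.611, 0.792, 0.0]
wrist_force: [-0.7, -0.7, 0.1]
finger_gap: 0.0552
grasp_force: 0.0
```

```bash
python3 - <<'E'
exec(open("st.py").read())
print(togo([.6323,-.1328,.12],107.5))
E
```

```text
t 18.97 hold xy mm [  3.1  90.8 113.3] F [-0.7 -0.7  0.1] Fx -0.89 T [-0.061 -0.024 -0.011] yaw 104.7 gap 55.2 grip 0.0 q7 -0.424
(array([-17.31,   0.96,  -0.68]), np.float64(-2.8), np.float64(104.7))
```

>>> apply_moves:
  jaw: [5.5,5.5,5.5,5.5,5.5]
  offset:
    - [-3.5,0.2,-0.7]
    - [-7,0.4,-0.7]
    - [-10.5,0.6,-0.7]
    - [-14,0.8,-0.7]
    - [-17.3,1,-0.7]
  spin: [-2.8,-2.8,-2.8,-2.8,-2.8]

```text
time: 19.38
tool_pos: [0.632, -0.1353, 0.1201]
orientation: [0.0, 0.594, 0.804, 0.0]
wrist_force: [1.1, -0.4, 0.5]
finger_gap: 0.0551
grasp_force: 0.0
```

>>> apply_moves:
  jaw: [5.5,5.5,5.5]
  offset:
    - [0,0,0]
    - [0,0,0]
    - [0,0,0]
  spin: [0,0,0]

```text
time: 19.63
tool_pos: [0.6313, -0.1323, 0.1201]
orientation: [-0.001, 0.594, 0.805, 0.0]
wrist_force: [-0.3, -0.0, 0.2]
finger_gap: 0.0553
grasp_force: 0.0
```

```bash
python3 knobs.py | grep -v -e cass -e plate; python3 -c "
from h import *
for a in(r.mark_of('grip_right','wrist')[:1]): X=atz('wrist',a['point'],.1036);print(X,togo([*X[:2],.06],107.5))"
```

```text
t 19.63 hold xy mm [  4.4 -81.7 120.1] F [-0.3 -0.   0.2] Fx -0.3 T [0.045 0.012 0.02 ] yaw 107.15 gap 55.3 grip 0.0 q7 -0.088
grip_right 0.74 [261. 315.] [ 0.6306 -0.1286  0.1036] hold [  4.8 -78. ]
home 0.59 [ 89. 312.] [ 0.6038 -0.0485  0.049 ] hold [2.9 6.4]
[ 0.63078965 -0.12978022  0.1036    ] (array([ 0.26, -0.01,  6.05]), np.float64(-0.27), np.float64(107.23))
```

>>> apply_moves:
  jaw: [5.5,5.5,5.5,5.5,5.5]
  offset:
    - [0.2,0,2]
    - [0.2,0,4]
    - [0.2,0,5]
    - [0.2,0,6]
    - [0.2,0,6]
  spin: [0,0,0,0,0]

```text
time: 20.4
tool_pos: [0.6297, -0.1311, 0.0583]
orientation: [-0.001, 0.594, 0.805, -0.001]
wrist_force: [-0.5, 0.2, -0.7]
finger_gap: 0.055
grasp_force: 0.0
```

>>> apply_moves:
  jaw: [3,3,3,3,3]
  offset:
    - [0,0,0]
    - [0,0,0]
    - [0,0,0]
    - [0,0,0]
    - [0,0,0]
  spin: [0,0,0,0,0]

```text
time: 20.82
tool_pos: [0.6315, -0.131, 0.0612]
orientation: [0.0, 0.594, 0.805, 0.0]
wrist_force: [-2.1, 1.5, 3.6]
finger_gap: 0.0365
grasp_force: 60.2
```

```bash
python3 st.py
```

```text
t 20.82 hold xy mm [  4.8 -80.6  61.2] F [-2.1  1.5  3.6] Fx -1.6 T [0.148 0.372 0.021] yaw 107.15 gap 36.5 grip 60.2 q7 -0.131
```

>>> apply_moves:
  jaw: [3,3,3,3,3]
  offset:
    - [0,0,0.02]
    - [0,0,0.04]
    - [0,0,0.06]
    - [0,0,0.08]
    - [0,0,0.1]
  spin: [6,12,18,24,30]

```text
time: 21.23
tool_pos: [0.6311, -0.1311, 0.0604]
orientation: [0.0, 0.783, 0.622, -0.0]
wrist_force: [-3.7, -0.1, 6.4]
finger_gap: 0.036
grasp_force: 60.5
```

```bash
python3 st.py
```

```text
t 21.23 hold xy mm [  4.5 -80.5  60.4] F [-3.7 -0.1  6.4] Fx -3.56 T [0.078 0.819 0.305] yaw 76.91 gap 36.0 grip 60.5 q7 -0.605
```

>>> apply_moves:
  jaw: [3,3,3,3,3]
  offset:
    - [0,0,0.02]
    - [0,0,0.04]
    - [0,0,0.06]
    - [0,0,0.08]
    - [0,0,0.1]
  spin: [6,12,18,24,30]

```text
time: 21.65
tool_pos: [0.6308, -0.1309, 0.0595]
orientation: [0.0, 0.917, 0.398, -0.0]
wrist_force: [-5.1, 0.2, 6.7]
finger_gap: 0.0363
grasp_force: 60.6
```

```bash
python3 st.py
```

```text
t 21.65 hold xy mm [  4.2 -80.2  59.5] F [-5.1  0.2  6.7] Fx -4.84 T [0.098 1.115 0.345] yaw 46.92 gap 36.3 grip 60.6 q7 -1.069
```

>>> apply_moves:
  jaw: [5.5,5.5,5.5,5.5,5.5]
  offset:
    - [0,0,0]
    - [0,0,0]
    - [0,0,-1.5]
    - [0,0,-4]
    - [0,0,-6]
  spin: [0,0,0,-5,-12]

```text
time: 22.07
tool_pos: [0.6315, -0.131, 0.1203]
orientation: [0.0, 0.868, 0.496, 0.0]
wrist_force: [-0.1, 0.6, -0.0]
finger_gap: 0.055
grasp_force: 0.0
```

>>> apply_moves:
  jaw: [5.5,5.5,5.5,5.5,5.5]
  offset:
    - [0,0,0]
    - [0,0,0]
    - [0,0,0]
    - [0,0,0]
    - [0,0,0]
  spin: [-7,-14,-21,-28,-35]

```text
time: 22.48
tool_pos: [0.6317, -0.1317, 0.1197]
orientation: [0.001, 0.678, 0.735, 0.0]
wrist_force: [1.3, 0.2, -1.0]
finger_gap: 0.0551
grasp_force: 0.0
```

>>> apply_moves:
  jaw: [5.5,5.5,5.5]
  offset:
    - [0,0,0]
    - [0,0,0]
    - [0,0,0]
  spin: [-7,-13,-13]

```text
time: 22.73
tool_pos: [0.6315, -0.1317, 0.1192]
orientation: [0.0, 0.592, 0.806, 0.001]
wrist_force: [-0.8, -0.4, 0.5]
finger_gap: 0.0551
grasp_force: 0.0
```

```bash
python3 - <<'E'
exec(open("st.py").read())
print(togo([.5798,.0314,.12],107.5))
E
```

```text
t 22.73 hold xy mm [  4.7 -81.2 119.2] F [-0.8 -0.4  0.5] Fx -0.88 T [-0.013 -0.048 -0.015] yaw 107.4 gap 55.1 grip 0.0 q7 -0.088
(array([17.11, -0.06, -0.08]), np.float64(-0.1), np.float64(107.4))
```

>>> apply_moves:
  jaw: [5.5,5.5,5.5,5.5,5.5]
  offset:
    - [4,0,0]
    - [8,0,0]
    - [12,0,0]
    - [15.5,0,0]
    - [17.1,0,0]
  spin: [0,0,0,0,0]

```text
time: 23.15
tool_pos: [0.5791, 0.0383, 0.1199]
orientation: [-0.0, 0.592, 0.806, 0.001]
wrist_force: [0.4, 1.0, 0.6]
finger_gap: 0.0551
grasp_force: 0.0
```

>>> apply_moves:
  jaw: [5.5,5.5,5.5,5.5,5.5]
  offset:
    - [0,0,0]
    - [0,0,2.5]
    - [0,0,4.5]
    - [0,0,6]
    - [0,0,6]
  spin: [0,0,0,0,0]

```text
time: 23.57
tool_pos: [0.579, 0.0305, 0.0556]
orientation: [-0.001, 0.595, 0.804, -0.002]
wrist_force: [0.1, -0.4, 0.4]
finger_gap: 0.0548
grasp_force: 0.0
```

>>> apply_moves:
  jaw: [3,3,3,3,3]
  offset:
    - [0,0,0]
    - [0,0,0]
    - [0,0,0]
    - [0,0,0]
    - [0,0,0]
  spin: [0,0,0,0,0]

```text
time: 23.98
tool_pos: [0.5788, 0.0311, 0.0592]
orientation: [-0.001, 0.594, 0.804, -0.002]
wrist_force: [-6.7, -1.6, 2.7]
finger_gap: 0.0362
grasp_force: 59.9
```

```bash
python3 st.py
```

```text
t 23.98 hold xy mm [ 2.5 89.9 59.2] F [-6.7 -1.6  2.7] Fx -6.91 T [-0.471  1.554 -0.058] yaw 107.09 gap 36.2 grip 59.9 q7 -0.435
```

>>> apply_moves:
  jaw: [3,3,3,3,3]
  offset:
    - [0,0,0.02]
    - [0,0,0.04]
    - [0,0,0.06]
    - [0,0,0.08]
    - [0,0,0.1]
  spin: [6,12,18,24,30]

```text
time: 24.4
tool_pos: [0.5787, 0.0312, 0.0583]
orientation: [-0.0, 0.783, 0.621, -0.002]
wrist_force: [-6.9, -1.9, 4.0]
finger_gap: 0.0361
grasp_force: 59.9
```

```bash
python3 st.py
```

```text
t 24.4 hold xy mm [ 2.4 90.  58.3] F [-6.9 -1.9  4. ] Fx -7.12 T [-0.537  1.624  0.31 ] yaw 76.85 gap 36.1 grip 59.9 q7 -0.9
```

>>> apply_moves:
  jaw: [3,3,3,3,3]
  offset:
    - [0,0,0.02]
    - [0,0,0.04]
    - [0,0,0.06]
    - [0,0,0.08]
    - [0,0,0.1]
  spin: [6,12,18,24,30]

```text
time: 24.82
tool_pos: [0.5786, 0.0312, 0.0575]
orientation: [0.0, 0.918, 0.398, -0.002]
wrist_force: [-8.8, -3.2, 5.9]
finger_gap: 0.0365
grasp_force: 60.1
```

```bash
python3 st.py
```

```text
t 24.82 hold xy mm [ 2.3 90.1 57.5] F [-8.8 -3.2  5.9] Fx -9.32 T [-0.477  1.782  0.313] yaw 46.86 gap 36.5 grip 60.1 q7 -1.355
```

>>> apply_moves:
  jaw: [5.5,5.5,5.5,5.5,5.5]
  offset:
    - [0,0,0]
    - [0,0,0]
    - [0,0,-1.5]
    - [0,0,-4]
    - [0,0,-6]
  spin: [0,0,0,-5,-12]

```text
time: 25.23
tool_pos: [0.5815, 0.0329, 0.119]
orientation: [0.0, 0.868, 0.496, 0.001]
wrist_force: [1.1, -0.0, -0.4]
finger_gap: 0.0547
grasp_force: 0.0
```

>>> apply_moves:
  jaw: [5.5,5.5,5.5,5.5,5.5]
  offset:
    - [0,0,0]
    - [0,0,0]
    - [0,0,0]
    - [0,0,0]
    - [0,0,0]
  spin: [-7,-14,-21,-28,-35]

```text
time: 25.65
tool_pos: [0.5819, 0.0323, 0.1183]
orientation: [0.001, 0.678, 0.735, 0.001]
wrist_force: [-0.2, 0.1, -1.0]
finger_gap: 0.0545
grasp_force: 0.0
```

>>> apply_moves:
  jaw: [5.5,5.5,5.5]
  offset:
    - [0,0,0]
    - [0,0,0]
    - [0,0,0]
  spin: [-7,-13,-13]

```text
time: 25.9
tool_pos: [0.5816, 0.0323, 0.1178]
orientation: [0.0, 0.592, 0.806, 0.001]
wrist_force: [-0.3, -0.3, 0.3]
finger_gap: 0.0547
grasp_force: 0.0
```

```bash
python3 - <<'E'
exec(open("st.py").read())
print(togo([.6306,-.1309,.12],107.5))
E
```

```text
t 25.9 hold xy mm [  5.5  90.2 117.8] F [-0.3 -0.3  0.3] Fx -0.38 T [ 0.038 -0.011 -0.001] yaw 107.39 gap 54.7 grip 0.0 q7 -0.38
(array([-17.03,  -0.2 ,  -0.23]), np.float64(-0.11), np.float64(107.39))
```

>>> apply_moves:
  jaw: [5.5,5.5,5.5,5.5,5.5]
  offset:
    - [-4,-0.1,0]
    - [-8,-0.1,0]
    - [-12,-0.2,0]
    - [-15.5,-0.2,0]
    - [-17,-0.2,0]
  spin: [0,0,0,0,0]

```text
time: 26.32
tool_pos: [0.6304, -0.1385, 0.117]
orientation: [0.001, 0.598, 0.801, -0.001]
wrist_force: [0.1, -1.3, -0.2]
finger_gap: 0.0549
grasp_force: 0.0
```

>>> apply_moves:
  jaw: [5.5,5.5,5.5,5.5,5.5]
  offset:
    - [0,0,0]
    - [0,0,2.5]
    - [0,0,4.5]
    - [0,0,5.8]
    - [0,0,5.8]
  spin: [0,0,0,0,0]

```text
time: 26.73
tool_pos: [0.6268, -0.1295, 0.056]
orientation: [-0.002, 0.594, 0.805, -0.001]
wrist_force: [-1.4, -0.2, -0.0]
finger_gap: 0.0552
grasp_force: 0.0
```

>>> apply_moves:
  jaw: [3,3,3,3,3]
  offset:
    - [0,0,0]
    - [0,0,0]
    - [0,0,0]
    - [0,0,0]
    - [0,0,0]
  spin: [0,0,0,0,0]

```text
time: 27.15
tool_pos: [0.6307, -0.1291, 0.0599]
orientation: [0.001, 0.593, 0.805, 0.002]
wrist_force: [4.3, 3.3, -1.0]
finger_gap: 0.0361
grasp_force: 60.7
```

```bash
python3 st.py
```

```text
t 27.15 hold xy mm [  4.7 -78.5  59.9] F [ 4.3  3.3 -1. ] Fx 5.06 T [ 0.749 -0.748  0.092] yaw 107.21 gap 36.1 grip 60.7 q7 -0.135
```

>>> apply_moves:
  jaw: [3,3,3,3,3]
  offset:
    - [0,0,0.02]
    - [0,0,0.04]
    - [0,0,0.06]
    - [0,0,0.08]
    - [0,0,0.1]
  spin: [6,12,18,24,30]

```text
time: 27.57
tool_pos: [0.6314, -0.1291, 0.0591]
orientation: [0.001, 0.783, 0.622, 0.002]
wrist_force: [5.2, 2.2, -2.0]
finger_gap: 0.036
grasp_force: 60.8
```

```bash
python3 st.py
```

```text
t 27.57 hold xy mm [  5.3 -78.6  59.1] F [ 5.2  2.2 -2. ] Fx 5.61 T [ 0.689 -0.971  0.341] yaw 76.96 gap 36.0 grip 60.8 q7 -0.609
```

>>> apply_moves:
  jaw: [3,3,3,3,3]
  offset:
    - [0,0,0.02]
    - [0,0,0.04]
    - [0,0,0.06]
    - [0,0,0.08]
    - [0,0,0.1]
  spin: [6,12,18,24,30]

```text
time: 27.98
tool_pos: [0.632, -0.1293, 0.0585]
orientation: [0.001, 0.917, 0.398, 0.003]
wrist_force: [5.2, 2.5, 0.1]
finger_gap: 0.0363
grasp_force: 60.9
```

```bash
python3 st.py
```

```text
t 27.98 hold xy mm [  5.9 -79.1  58.5] F [5.2 2.5 0.1] Fx 5.72 T [ 0.591 -1.141  0.454] yaw 46.97 gap 36.3 grip 60.9 q7 -1.073
```

The right knob has stiffened to 0.45, so the pad is in contact. Back to the left knob for 30°.

>>> apply_moves:
  jaw: [5.5,5.5,5.5,5.5,5.5]
  offset:
    - [0,0,0]
    - [0,0,0]
    - [0,0,-1.5]
    - [0,0,-4]
    - [0,0,-6]
  spin: [0,0,0,-5,-12]

```text
time: 28.4
tool_pos: [0.6284, -0.131, 0.1183]
orientation: [0.0, 0.868, 0.496, -0.0]
wrist_force: [1.9, 0.3, 0.7]
finger_gap: 0.055
grasp_force: 0.0
```

>>> apply_moves:
  jaw: [5.5,5.5,5.5,5.5,5.5]
  offset:
    - [0,0,0]
    - [0,0,0]
    - [0,0,0]
    - [0,0,0]
    - [0,0,0]
  spin: [-7,-14,-21,-28,-35]

```text
time: 28.82
tool_pos: [0.6286, -0.1317, 0.1177]
orientation: [0.0, 0.679, 0.735, -0.0]
wrist_force: [-0.6, 0.9, 0.5]
finger_gap: 0.0545
grasp_force: 0.0
```

>>> apply_moves:
  jaw: [5.5,5.5,5.5]
  offset:
    - [0,0,0]
    - [0,0,0]
    - [0,0,0]
  spin: [-7,-13,-13]

```text
time: 29.07
tool_pos: [0.6286, -0.1316, 0.1172]
orientation: [-0.0, 0.592, 0.806, -0.0]
wrist_force: [-0.3, -0.1, -0.3]
finger_gap: 0.0553
grasp_force: 0.0
```

```bash
python3 - <<'E'
exec(open("st.py").read())
print(togo([.5795,.0313,.0575],107.5))
E
```

```text
t 29.07 hold xy mm [  1.9 -80.3 117.2] F [-0.3 -0.1 -0.3] Fx -0.33 T [-0.087 -0.016 -0.001] yaw 107.37 gap 55.3 grip 0.0 q7 -0.092
(array([17.01,  0.18,  5.97]), np.float64(-0.13), np.float64(107.37))
```

>>> apply_moves:
  jaw: [5.5,5.5,5.5,5.5,5.5]
  offset:
    - [4,0.1,0]
    - [8,0.1,0]
    - [12,0.2,0]
    - [15.5,0.2,0]
    - [17,0.2,0]
  spin: [0,0,0,0,0]

```text
time: 29.48
tool_pos: [0.5784, 0.0381, 0.1179]
orientation: [-0.0, 0.592, 0.806, 0.001]
wrist_force: [-0.4, 0.8, 0.2]
finger_gap: 0.0548
grasp_force: 0.0
```

>>> apply_moves:
  jaw: [5.5,5.5,5.5,5.5,5.5]
  offset:
    - [0,0,0]
    - [0,0,2.5]
    - [0,0,4.5]
    - [0,0,5.9]
    - [0,0,5.9]
  spin: [0,0,0,0,0]

```text
time: 29.9
tool_pos: [0.5789, 0.0301, 0.0547]
orientation: [-0.001, 0.595, 0.804, -0.002]
wrist_force: [-0.1, -0.7, -0.5]
finger_gap: 0.0552
grasp_force: 0.0
```

>>> apply_moves:
  jaw: [3,3,3,3,3]
  offset:
    - [0,0,0]
    - [0,0,0]
    - [0,0,0]
    - [0,0,0]
    - [0,0,0]
  spin: [0,0,0,0,0]

```text
time: 30.32
tool_pos: [0.5789, 0.031, 0.0583]
orientation: [-0.001, 0.594, 0.804, -0.002]
wrist_force: [-6.4, -2.3, 2.9]
finger_gap: 0.0362
grasp_force: 59.9
```

```bash
python3 st.py
```

```text
t 30.32 hold xy mm [ 2.5 89.7 58.3] F [-6.4 -2.3  2.9] Fx -6.78 T [-0.541  1.465 -0.051] yaw 107.08 gap 36.2 grip 59.9 q7 -0.438
```

>>> apply_moves:
  jaw: [3,3,3,3,3]
  offset:
    - [0,0,0.02]
    - [0,0,0.04]
    - [0,0,0.06]
    - [0,0,0.08]
    - [0,0,0.1]
  spin: [6,12,18,24,30]

```text
time: 30.73
tool_pos: [0.5787, 0.031, 0.0576]
orientation: [0.0, 0.783, 0.622, -0.002]
wrist_force: [-8.5, -3.7, 7.8]
finger_gap: 0.0367
grasp_force: 60.3
```

```bash
python3 st.py
```

```text
t 30.73 hold xy mm [ 2.3 89.8 57.6] F [-8.5 -3.7  7.8] Fx -9.21 T [-0.608  1.959  0.475] yaw 76.86 gap 36.7 grip 60.3 q7 -0.902
```

>>> apply_moves:
  jaw: [5.5,5.5,5.5,5.5,5.5]
  offset:
    - [0,0,0]
    - [0,0,0]
    - [0,0,-1.5]
    - [0,0,-4]
    - [0,0,-6]
  spin: [0,0,0,-5,-12]

```text
time: 31.15
tool_pos: [0.5815, 0.0328, 0.119]
orientation: [0.0, 0.71, 0.704, 0.001]
wrist_force: [0.2, 0.4, 0.9]
finger_gap: 0.0548
grasp_force: 0.0
```

>>> apply_moves:
  jaw: [5.5,5.5,5.5,5.5,5.5]
  offset:
    - [0,0,0]
    - [0,0,0]
    - [0,0,0]
    - [0,0,0]
    - [0,0,0]
  spin: [-7,-14,-18,-18,-18]

```text
time: 31.57
tool_pos: [0.5813, 0.0323, 0.1174]
orientation: [0.0, 0.595, 0.804, 0.001]
wrist_force: [-0.4, -0.7, -0.2]
finger_gap: 0.0548
grasp_force: 0.0
```

```bash
python3 - <<'E'
exec(open("st.py").read())
print(togo([.6312,-.1302,.0585],107.5))
E
```

```text
t 31.57 hold xy mm [  5.3  90.3 117.4] F [-0.4 -0.7 -0.2] Fx -0.63 T [-0.046  0.016  0.029] yaw 107.02 gap 54.8 grip 0.0 q7 -0.388
(array([-17.  ,   0.  ,   5.89]), np.float64(-0.48), np.float64(107.02))
```

>>> apply_moves:
  jaw: [5.5,5.5,5.5,5.5,5.5]
  offset:
    - [-4,0,0]
    - [-8,0,0]
    - [-12,0,0]
    - [-15.5,0,0]
    - [-17,0,0]
  spin: [0,0,0,0,0]

```text
time: 31.98
tool_pos: [0.632, -0.1378, 0.1163]
orientation: [0.001, 0.598, 0.802, -0.001]
wrist_force: [-0.6, -1.6, -0.4]
finger_gap: 0.0548
grasp_force: 0.0
```

>>> apply_moves:
  jaw: [5.5,5.5,5.5,5.5,5.5]
  offset:
    - [0,0,0]
    - [0,0,2.5]
    - [0,0,4.5]
    - [0,0,5.9]
    - [0,0,5.9]
  spin: [0,0,0,0,0]

```text
time: 32.4
tool_pos: [0.6284, -0.1289, 0.0545]
orientation: [-0.002, 0.593, 0.805, -0.001]
wrist_force: [-1.2, -0.5, -0.0]
finger_gap: 0.055
grasp_force: 0.0
```

>>> apply_moves:
  jaw: [3,3,3,3,3]
  offset:
    - [0,0,0]
    - [0,0,0]
    - [0,0,0]
    - [0,0,0]
    - [0,0,0]
  spin: [0,0,0,0,0]

```text
time: 32.82
tool_pos: [0.6309, -0.1291, 0.0584]
orientation: [0.0, 0.594, 0.805, 0.0]
wrist_force: [-3.5, 2.7, 4.7]
finger_gap: 0.0363
grasp_force: 60.5
```

```bash
python3 st.py
```

```text
t 32.82 hold xy mm [  4.9 -78.6  58.4] F [-3.5  2.7  4.7] Fx -2.58 T [ 0.685  0.848 -0.007] yaw 107.18 gap 36.3 grip 60.5 q7 -0.138
```

>>> apply_moves:
  jaw: [3,3,3,3]
  offset:
    - [0,0,0.01]
    - [0,0,0.01]
    - [0,0,0.02]
    - [0,0,0.02]
  spin: [2,4,6,8]

```text
time: 33.15
tool_pos: [0.6311, -0.1291, 0.0583]
orientation: [0.0, 0.648, 0.761, 0.0]
wrist_force: [-4.2, 1.9, 4.6]
finger_gap: 0.0362
grasp_force: 60.8
```

```bash
python3 st.py
```

```text
t 33.15 hold xy mm [  5.  -78.6  58.3] F [-4.2  1.9  4.6] Fx -3.45 T [0.577 0.793 0.547] yaw 99.17 gap 36.2 grip 60.8 q7 -0.265
```

>>> apply_moves:
  jaw: [5.5,5.5,5.5,5.5,5.5]
  offset:
    - [0,0,0]
    - [0,0,0]
    - [0,0,-1.5]
    - [0,0,-4]
    - [0,0,-6]
  spin: [0,0,0,-4,-8]

```text
time: 33.57
tool_pos: [0.6313, -0.1306, 0.1192]
orientation: [0.0, 0.592, 0.806, 0.0]
wrist_force: [-0.2, -0.9, -0.2]
finger_gap: 0.0553
grasp_force: 0.0
```

>>> apply_moves:
  jaw: [5.5,5.5]
  offset:
    - [0,0,0]
    - [0,0,0]
  spin: [0,0]

```text
time: 33.73
tool_pos: [0.6324, -0.1308, 0.1196]
orientation: [0.002, 0.594, 0.804, 0.001]
wrist_force: [-0.7, 1.3, 0.0]
finger_gap: 0.055
grasp_force: 0.0
```

```bash
python3 - <<'E'
exec(open("st.py").read())
print(togo([.5792,.0312,.0566],107.5))
E
```

```text
t 33.73 hold xy mm [  5.8 -80.6 119.6] F [-0.7  1.3  0. ] Fx -0.25 T [-0.095  0.018 -0.05 ] yaw 107.09 gap 55.0 grip 0.0 q7 -0.098
(array([17.06, -0.35,  6.26]), np.float64(-0.41), np.float64(107.09))
```

>>> apply_moves:
  jaw: [5.5,5.5,5.5,5.5,5.5]
  offset:
    - [4,-0.1,0]
    - [8,-0.1,0]
    - [12,-0.2,0]
    - [15.5,-0.3,0]
    - [17,-0.3,0]
  spin: [0,0,0,0,0]

```text
time: 34.15
tool_pos: [0.5752, 0.037, 0.1174]
orientation: [-0.001, 0.591, 0.806, 0.001]
wrist_force: [-0.1, 0.2, -0.1]
finger_gap: 0.0551
grasp_force: 0.0
```

>>> apply_moves:
  jaw: [5.5,5.5,5.5,5.5,5.5]
  offset:
    - [0,0,0]
    - [0,0,2.5]
    - [0,0,4.5]
    - [0,0,6]
    - [0,0,6]
  spin: [0,0,0,0,0]

```text
time: 34.57
tool_pos: [0.5755, 0.0293, 0.0536]
orientation: [-0.002, 0.595, 0.804, -0.002]
wrist_force: [-0.4, -0.4, 0.1]
finger_gap: 0.055
grasp_force: 0.0
```

>>> apply_moves:
  jaw: [3,3,3,3,3]
  offset:
    - [0,0,0]
    - [0,0,0]
    - [0,0,0]
    - [0,0,0]
    - [0,0,0]
  spin: [0,0,0,0,0]

```text
time: 34.98
tool_pos: [0.5787, 0.0311, 0.0577]
orientation: [0.001, 0.594, 0.804, 0.001]
wrist_force: [1.7, 0.6, -4.3]
finger_gap: 0.036
grasp_force: 60.7
```

```bash
python3 st.py
```

```text
t 34.98 hold xy mm [ 2.4 89.9 57.7] F [ 1.7  0.6 -4.3] Fx 1.81 T [ 0.016 -0.566 -0.062] yaw 107.12 gap 36.0 grip 60.7 q7 -0.44
```

>>> apply_moves:
  jaw: [3,3,3,3]
  offset:
    - [0,0,0.01]
    - [0,0,0.01]
    - [0,0,0.02]
    - [0,0,0.02]
  spin: [2,4,6,8]

```text
time: 35.32
tool_pos: [0.5787, 0.0311, 0.0576]
orientation: [0.001, 0.649, 0.761, 0.0]
wrist_force: [3.1, -0.5, -3.1]
finger_gap: 0.0362
grasp_force: 60.8
```

```bash
python3 st.py
```

```text
t 35.32 hold xy mm [ 2.4 89.9 57.6] F [ 3.1 -0.5 -3.1] Fx 2.86 T [-0.074 -0.555  0.524] yaw 99.13 gap 36.2 grip 60.8 q7 -0.564
```

Both knobs have now turned 128° and read about 0.21 N m above their own drag (left 0.52 vs 0.31, right 0.55 vs 0.33). I'll release and retreat.

>>> apply_moves:
  jaw: [5.5,5.5,5.5,5.5,5.5]
  offset:
    - [0,0,0]
    - [0,0,0]
    - [0,0,-1.5]
    - [0,0,-4.5]
    - [0,0,-8]
  spin: [0,0,0,0,0]

```text
time: 35.73
tool_pos: [0.576, 0.0314, 0.1374]
orientation: [-0.002, 0.648, 0.762, -0.001]
wrist_force: [1.0, -0.1, 1.3]
finger_gap: 0.055
grasp_force: 0.0
```

>>> apply_moves:
  jaw: [5.5,5.5,5.5,5.5,5.5]
  offset:
    - [0,0,-4]
    - [0,0,-8]
    - [0,0,-10]
    - [0,0,-10]
    - [0,0,-10]
  spin: [0,0,0,0,0]

```text
time: 36.15
tool_pos: [0.5784, 0.0318, 0.2394]
orientation: [0.001, 0.648, 0.761, 0.001]
wrist_force: [0.5, 0.1, -0.8]
finger_gap: 0.055
grasp_force: 0.0
```

```bash
python3 - <<'E'
from h import *
exec(open("st.py").read())
r.get_image("top")
for l,z in(("cassette",.049),("home",.049),("plate",.061)):
    print(l,[(round(d["conf"],2),np.round(d["point"]),atz("top",d["point"],z).round(3)) for d in r.mark_of(l,"top")])
print(r.sign_off())
E
```

```text
t 36.15 hold xy mm [  2.4  90.7 239.4] F [ 0.5  0.1 -0.8] Fx 0.48 T [-0.037  0.07  -0.006] yaw 99.19 gap 55.0 grip 0.0 q7 -0.411
cassette [(0.96, array([309., 396.]), array([ 0.358, -0.226,  0.049])), (0.79, array([303., 322.]), array([ 0.374, -0.005,  0.049]))]
home [(0.57, array([227., 338.]), array([ 0.602, -0.051,  0.049]))]
plate [(0.57, array([227., 339.]), array([ 0.601, -0.052,  0.061]))]
the job is handed in; nothing more can be done
None
```

The job is handed in: the cassette was pushed home with about 10 N, and both knobs were turned alternately to 128° each, ending about 0.21 N m above their drag; I couldn't visually confirm the final state because my picture views were used up.

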